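# Shut the air and close up the pigment bottles

### The job

Close up the pigment bench: first shut off the one air valve still open on the bank by turning its lever clockwise to the stop, so that it lies in line with the shut ones, without touching the other three. Then stand every bottle upright and wholly on the wooden ware board with a stopper fully home in its neck, flange down on the rim. Spare stoppers stay in their rack, and the other things on the bench are not to be knocked about.

Things in the scene. Friction and masses are not known exactly. Their poses are not given: they have to be found in the camera images.
- bank: air valve bank, a fixed grey box 90 (x) x 220 (y) x 50 mm high with four valves in a row along its y axis, 54 mm apart, on its top; it may stand on the left or on the right. Origin at the centre of its underside
- valve1_base: one of the four like valves, in any place of the row: fixed brass foot 44 mm across, 6 mm thick on top of the bank; the lever turns about its upright centre line. Origin at the centre of the foot's underside (50 mm above the table), axes parallel to the bank's. The lever is an upright flat steel bar, 36 mm long, 11 mm thick, from 12 to 44 mm above this origin
- valve1 (a joint): lever angle in rad: 0 = fully open, bar along the bank's x axis (across the row); grows clockwise seen from above; 1.571 = shut at a firm stop, bar along the row. It stays where it is left; friction about 0.05 N m
- valve2_base: one of the four like valves, in any place of the row: fixed brass foot 44 mm across, 6 mm thick on top of the bank; the lever turns about its upright centre line. Origin at the centre of the foot's underside (50 mm above the table), axes parallel to the bank's. The lever is an upright flat steel bar, 36 mm long, 11 mm thick, from 12 to 44 mm above this origin
- valve2 (a joint): lever angle in rad: 0 = fully open, bar along the bank's x axis (across the row); grows clockwise seen from above; 1.571 = shut at a firm stop, bar along the row. It stays where it is left; friction about 0.05 N m
- valve3_base: one of the four like valves, in any place of the row: fixed brass foot 44 mm across, 6 mm thick on top of the bank; the lever turns about its upright centre line. Origin at the centre of the foot's underside (50 mm above the table), axes parallel to the bank's. The lever is an upright flat steel bar, 36 mm long, 11 mm thick, from 12 to 44 mm above this origin
- valve3 (a joint): lever angle in rad: 0 = fully open, bar along the bank's x axis (across the row); grows clockwise seen from above; 1.571 = shut at a firm stop, bar along the row. It stays where it is left; friction about 0.05 N m
- valve4_base: one of the four like valves, in any place of the row: fixed brass foot 44 mm across, 6 mm thick on top of the bank; the lever turns about its upright centre line. Origin at the centre of the foot's underside (50 mm above the table), axes parallel to the bank's. The lever is an upright flat steel bar, 36 mm long, 11 mm thick, from 12 to 44 mm above this origin
- valve4 (a joint): lever angle in rad: 0 = fully open, bar along the bank's x axis (across the row); grows clockwise seen from above; 1.571 = shut at a firm stop, bar along the row. It stays where it is left; friction about 0.05 N m
- board: ware board, a fixed dark wooden slab 180 (x) x 190 (y) x 12 mm thick lying on the table, opposite the bank (left or right). Origin at the centre of its underside
- rack: stopper rack, a fixed wooden block 46 (x) x 174 (y) x 35 mm high with one slot 25 mm wide along its middle (along y), in which the four stoppers hang by their flanges, 42 mm apart. Origin at the centre of its underside
- stopper1: stopper, four alike and interchangeable: cork taper 28 mm long, 15 mm across at the lower tip and 23 mm at the top, under a wooden flange 31 mm across and 6 mm thick, with an upright round handle of 16 mm, 26 mm tall, above it (6 to 32 mm above the origin). Origin at the centre of the flange's underside, z up the handle; 40 g
- stopper2: stopper, four alike and interchangeable: cork taper 28 mm long, 15 mm across at the lower tip and 23 mm at the top, under a wooden flange 31 mm across and 6 mm thick, with an upright round handle of 16 mm, 26 mm tall, above it (6 to 32 mm above the origin). Origin at the centre of the flange's underside, z up the handle; 40 g
- stopper3: stopper, four alike and interchangeable: cork taper 28 mm long, 15 mm across at the lower tip and 23 mm at the top, under a wooden flange 31 mm across and 6 mm thick, with an upright round handle of 16 mm, 26 mm tall, above it (6 to 32 mm above the origin). Origin at the centre of the flange's underside, z up the handle; 40 g
- stopper4: stopper, four alike and interchangeable: cork taper 28 mm long, 15 mm across at the lower tip and 23 mm at the top, under a wooden flange 31 mm across and 6 mm thick, with an upright round handle of 16 mm, 26 mm tall, above it (6 to 32 mm above the origin). Origin at the centre of the flange's underside, z up the handle; 40 g
- bottle1: squat white porcelain pigment bottle (three or four are there, a missing one is absent), 92 mm high: body 56 mm across up to 40 mm, foot 52 mm across, then a straight neck 34 mm across over the top 42 mm, with a bore of 26 mm, 38 mm deep. Origin at the centre of the underside of its foot, z up, the rim 92 mm above it; 0.15 to 0.3 kg; a seated stopper's origin lies at the centre of the rim
- bottle2: squat white porcelain pigment bottle (three or four are there, a missing one is absent), 92 mm high: body 56 mm across up to 40 mm, foot 52 mm across, then a straight neck 34 mm across over the top 42 mm, with a bore of 26 mm, 38 mm deep. Origin at the centre of the underside of its foot, z up, the rim 92 mm above it; 0.15 to 0.3 kg; a seated stopper's origin lies at the centre of the rim
- bottle3: squat white porcelain pigment bottle (three or four are there, a missing one is absent), 92 mm high: body 56 mm across up to 40 mm, foot 52 mm across, then a straight neck 34 mm across over the top 42 mm, with a bore of 26 mm, 38 mm deep. Origin at the centre of the underside of its foot, z up, the rim 92 mm above it; 0.15 to 0.3 kg; a seated stopper's origin lies at the centre of the rim
- bottle4: squat white porcelain pigment bottle (three or four are there, a missing one is absent), 92 mm high: body 56 mm across up to 40 mm, foot 52 mm across, then a straight neck 34 mm across over the top 42 mm, with a bore of 26 mm, 38 mm deep. Origin at the centre of the underside of its foot, z up, the rim 92 mm above it; 0.15 to 0.3 kg; a seated stopper's origin lies at the centre of the rim
- cup: bystander: an open white cup, 62 mm across, 50 mm high; origin at the centre of its underside
- dish: bystander: a shallow blue colour dish, 80 mm across, 12 mm high; origin at the centre of its underside
- brush: bystander: a brush lying flat, 185 mm long, 10 mm thick; origin at the middle of its length, on its underside
- inkjar: bystander: a closed glass jar with a black cap, 48 mm across, 55 mm high; origin at the centre of its underside
- weight: bystander: a brass weight with a knob, 44 mm across, 46 mm high; origin at the centre of its underside
Things that resemble listed ones, but are neither listed nor needed, are in the scene too. What is shaped like the stopper4 but red is not meant.

How it is judged:
On the way, in this order (a step that is already met when the one before it is completed fails the run):
1. the open valve is shut (value of joint each of valve1, valve2, valve3, valve4 above 1.45 rad), for 0.2 s.
2. every bottle stands on the board with a stopper home (x of bottle1 in the frame of board between -0.07 and 0.07 m and y of bottle1 in the frame of board between -0.075 and 0.075 m and z of bottle1 in the frame of board between 0.008 and 0.016 m and angle between each of bottle1, bottle2, bottle3, bottle4's own z axis and vertical below 0.1 rad and ((horizontal distance between stopper1 and bottle1 below 0.005 m and z of stopper1 in the frame of bottle1 between 0.088 and 0.096 m and angle between the z axis of stopper1 and the z axis of bottle1, either way round below 0.12 rad) or (horizontal distance between stopper2 and bottle1 below 0.005 m and z of stopper2 in the frame of bottle1 between 0.088 and 0.096 m and angle between the z axis of stopper2 and the z axis of bottle1, either way round below 0.12 rad) or (horizontal distance between stopper3 and bottle1 below 0.005 m and z of stopper3 in the frame of bottle1 between 0.088 and 0.096 m and angle between the z axis of stopper3 and the z axis of bottle1, either way round below 0.12 rad) or (horizontal distance between stopper4 and bottle1 below 0.005 m and z of stopper4 in the frame of bottle1 between 0.088 and 0.096 m and angle between the z axis of stopper4 and the z axis of bottle1, either way round below 0.12 rad)) and x of bottle2 in the frame of board between -0.07 and 0.07 m and y of bottle2 in the frame of board between -0.075 and 0.075 m and z of bottle2 in the frame of board between 0.008 and 0.016 m and ((horizontal distance between stopper1 and bottle2 below 0.005 m and z of stopper1 in the frame of bottle2 between 0.088 and 0.096 m and angle between the z axis of stopper1 and the z axis of bottle2, either way round below 0.12 rad) or (horizontal distance between stopper2 and bottle2 below 0.005 m and z of stopper2 in the frame of bottle2 between 0.088 and 0.096 m and angle between the z axis of stopper2 and the z axis of bottle2, either way round below 0.12 rad) or (horizontal distance between stopper3 and bottle2 below 0.005 m and z of stopper3 in the frame of bottle2 between 0.088 and 0.096 m and angle between the z axis of stopper3 and the z axis of bottle2, either way round below 0.12 rad) or (horizontal distance between stopper4 and bottle2 below 0.005 m and z of stopper4 in the frame of bottle2 between 0.088 and 0.096 m and angle between the z axis of stopper4 and the z axis of bottle2, either way round below 0.12 rad)) and x of bottle3 in the frame of board between -0.07 and 0.07 m and y of bottle3 in the frame of board between -0.075 and 0.075 m and z of bottle3 in the frame of board between 0.008 and 0.016 m and ((horizontal distance between stopper1 and bottle3 below 0.005 m and z of stopper1 in the frame of bottle3 between 0.088 and 0.096 m and angle between the z axis of stopper1 and the z axis of bottle3, either way round below 0.12 rad) or (horizontal distance between stopper2 and bottle3 below 0.005 m and z of stopper2 in the frame of bottle3 between 0.088 and 0.096 m and angle between the z axis of stopper2 and the z axis of bottle3, either way round below 0.12 rad) or (horizontal distance between stopper3 and bottle3 below 0.005 m and z of stopper3 in the frame of bottle3 between 0.088 and 0.096 m and angle between the z axis of stopper3 and the z axis of bottle3, either way round below 0.12 rad) or (horizontal distance between stopper4 and bottle3 below 0.005 m and z of stopper4 in the frame of bottle3 between 0.088 and 0.096 m and angle between the z axis of stopper4 and the z axis of bottle3, either way round below 0.12 rad)) and x of bottle4 in the frame of board between -0.07 and 0.07 m and y of bottle4 in the frame of board between -0.075 and 0.075 m and z of bottle4 in the frame of board between 0.008 and 0.016 m and ((horizontal distance between stopper1 and bottle4 below 0.005 m and z of stopper1 in the frame of bottle4 between 0.088 and 0.096 m and angle between the z axis of stopper1 and the z axis of bottle4, either way round below 0.12 rad) or (horizontal distance between stopper2 and bottle4 below 0.005 m and z of stopper2 in the frame of bottle4 between 0.088 and 0.096 m and angle between the z axis of stopper2 and the z axis of bottle4, either way round below 0.12 rad) or (horizontal distance between stopper3 and bottle4 below 0.005 m and z of stopper3 in the frame of bottle4 between 0.088 and 0.096 m and angle between the z axis of stopper3 and the z axis of bottle4, either way round below 0.12 rad) or (horizontal distance between stopper4 and bottle4 below 0.005 m and z of stopper4 in the frame of bottle4 between 0.088 and 0.096 m and angle between the z axis of stopper4 and the z axis of bottle4, either way round below 0.12 rad))), for 0.2 s.
At the end, for the whole second after the job is handed in: Levers over 1.45 rad. Each bottle upright (0.1 rad) on the board, centre within 70 mm (x) and 75 mm (y) of the board's, stopper home (flange centre within 5 mm sideways, 4 mm in height of the rim centre; aligned to 0.12 rad). Spares in the rack. All at rest (all of step 1 and all of step 2 and linear speed of each of bottle1, bottle2, bottle3, bottle4, stopper1, stopper2, stopper3, stopper4 below 0.02 m/s and ((x of stopper1 in the frame of rack between -0.02 and 0.02 m and y of stopper1 in the frame of rack between -0.09 and 0.09 m and z of stopper1 in the frame of rack between 0.031 and 0.04 m) or (horizontal distance between stopper1 and bottle1 below 0.005 m and z of stopper1 in the frame of bottle1 between 0.088 and 0.096 m and angle between the z axis of stopper1 and the z axis of bottle1, either way round below 0.12 rad) or (horizontal distance between stopper1 and bottle2 below 0.005 m and z of stopper1 in the frame of bottle2 between 0.088 and 0.096 m and angle between the z axis of stopper1 and the z axis of bottle2, either way round below 0.12 rad) or (horizontal distance between stopper1 and bottle3 below 0.005 m and z of stopper1 in the frame of bottle3 between 0.088 and 0.096 m and angle between the z axis of stopper1 and the z axis of bottle3, either way round below 0.12 rad) or (horizontal distance between stopper1 and bottle4 below 0.005 m and z of stopper1 in the frame of bottle4 between 0.088 and 0.096 m and angle between the z axis of stopper1 and the z axis of bottle4, either way round below 0.12 rad)) and ((x of stopper2 in the frame of rack between -0.02 and 0.02 m and y of stopper2 in the frame of rack between -0.09 and 0.09 m and z of stopper2 in the frame of rack between 0.031 and 0.04 m) or (horizontal distance between stopper2 and bottle1 below 0.005 m and z of stopper2 in the frame of bottle1 between 0.088 and 0.096 m and angle between the z axis of stopper2 and the z axis of bottle1, either way round below 0.12 rad) or (horizontal distance between stopper2 and bottle2 below 0.005 m and z of stopper2 in the frame of bottle2 between 0.088 and 0.096 m and angle between the z axis of stopper2 and the z axis of bottle2, either way round below 0.12 rad) or (horizontal distance between stopper2 and bottle3 below 0.005 m and z of stopper2 in the frame of bottle3 between 0.088 and 0.096 m and angle between the z axis of stopper2 and the z axis of bottle3, either way round below 0.12 rad) or (horizontal distance between stopper2 and bottle4 below 0.005 m and z of stopper2 in the frame of bottle4 between 0.088 and 0.096 m and angle between the z axis of stopper2 and the z axis of bottle4, either way round below 0.12 rad)) and ((x of stopper3 in the frame of rack between -0.02 and 0.02 m and y of stopper3 in the frame of rack between -0.09 and 0.09 m and z of stopper3 in the frame of rack between 0.031 and 0.04 m) or (horizontal distance between stopper3 and bottle1 below 0.005 m and z of stopper3 in the frame of bottle1 between 0.088 and 0.096 m and angle between the z axis of stopper3 and the z axis of bottle1, either way round below 0.12 rad) or (horizontal distance between stopper3 and bottle2 below 0.005 m and z of stopper3 in the frame of bottle2 between 0.088 and 0.096 m and angle between the z axis of stopper3 and the z axis of bottle2, either way round below 0.12 rad) or (horizontal distance between stopper3 and bottle3 below 0.005 m and z of stopper3 in the frame of bottle3 between 0.088 and 0.096 m and angle between the z axis of stopper3 and the z axis of bottle3, either way round below 0.12 rad) or (horizontal distance between stopper3 and bottle4 below 0.005 m and z of stopper3 in the frame of bottle4 between 0.088 and 0.096 m and angle between the z axis of stopper3 and the z axis of bottle4, either way round below 0.12 rad)) and ((x of stopper4 in the frame of rack between -0.02 and 0.02 m and y of stopper4 in the frame of rack between -0.09 and 0.09 m and z of stopper4 in the frame of rack between 0.031 and 0.04 m) or (horizontal distance between stopper4 and bottle1 below 0.005 m and z of stopper4 in the frame of bottle1 between 0.088 and 0.096 m and angle between the z axis of stopper4 and the z axis of bottle1, either way round below 0.12 rad) or (horizontal distance between stopper4 and bottle2 below 0.005 m and z of stopper4 in the frame of bottle2 between 0.088 and 0.096 m and angle between the z axis of stopper4 and the z axis of bottle2, either way round below 0.12 rad) or (horizontal distance between stopper4 and bottle3 below 0.005 m and z of stopper4 in the frame of bottle3 between 0.088 and 0.096 m and angle between the z axis of stopper4 and the z axis of bottle3, either way round below 0.12 rad) or (horizontal distance between stopper4 and bottle4 below 0.005 m and z of stopper4 in the frame of bottle4 between 0.088 and 0.096 m and angle between the z axis of stopper4 and the z axis of bottle4, either way round below 0.12 rad))); the robot touches nothing.
It fails at once if the robot touches one of the three valves that were shut (contact force between any of the fingers, the arm and valve2_base above 0.5 N or contact force between any of the fingers, the arm and valve3_base above 0.5 N or contact force between any of the fingers, the arm and valve4_base above 0.5 N).
It fails at once if a shut valve is turned (value of joint any of valve2, valve3, valve4 below 1.4 rad).
It fails at once if a bystander is knocked more than 6 cm from its place (distance of any of cup, dish, brush, inkjar, weight from where it was at the start of the episode above 0.06 m).
Of bottle1, bottle2, bottle3, bottle4 only 3 to 4 are there at a start; the rules pass over those that are not, and their reading is None.
At some moment in a run one of bottle1, bottle2, bottle3, bottle4 may be knocked a few centimetres aside while the robot is not near it.
It also fails if it takes over 210 s, if anything falls off the work surface, if the arm or the gripper's body presses on something with over 40 N, if the wrist force passes 120 N, or if a joint passes its speed limit or range.

### The arm

A 6-joint arm with a two-finger parallel gripper is mounted at the origin on the work surface. World frame = base frame: x ahead of the robot, y to its left, z up, the work surface at z = 0. Lengths are in m, angles in rad, forces in N, time in s.
With the tool pointing down it reaches from about 0.35 to 0.875 m from the base axis. Payload 4.2 kg.
Tool frame: the origin (TCP) lies midway between the tips of the shut fingers; the grasp point (between the pads) lies 19 mm behind it; z points along the fingers, y is the line along which they close (so a half turn about z gives the same grasp; the last joint's range is limited). The gripper opens to 85 mm and grips with 20 to 120 N. Pads are 22 mm wide; open, the fingers measure 114 mm over their backs; the gripper's body (76 mm by 85 mm) begins 54 mm behind the grasp point. The pads swing forward as they close: fully open they stand 13 mm farther back than shut.
Start: joints at [-0.908, 0.385, 0.008, 0, -1.194, -0.259], TCP at [0.246, -0.575, 0.231] pointing down, gripper open.
Joint ranges: [-3.14, 3.14], [-1.21, 2.06], [-1.07, 1.41], [-3.16, 2.05], [-2.99, -0.16], [-3.1, 3.1]. Speed limits (rad/s): [2.79, 2.79, 3.14, 3.14, 3.14, 3.14].

### API

Orientations are given as a unit quaternion [w, x, y, z].
In Python, from rig import env, eyes gives the robot as it stands. The module is installed in compiled form; this text tells all that it offers.
- The arm moves only by the shell command python3 -m pendant 'ROWS'. ROWS is JSON, a list of rows, each a list of 7 numbers: the shift along the tool's x, y, z as a fraction of full scale, then the turn, a rotation vector about the tool's x, y, z as a fraction of full scale, then the opening, from 0 (shut) to 1 (fully open). A call has 1 to 12 rows; each row shifts and turns the commanded pose from where the row before left it, along the tool's axes as they then stand; what a row does not reach is not made up. Full scale, the value 1, is 0.3 m for a shift and 180 degrees for a turn. A row lasts 1/8 s, in which the tool goes at most 62.5 mm and 10.7 degrees, less where a joint would pass 70% of its speed; a pose out of reach is approached as far as the arm can. A call with a number of a shift or a turn outside -1 to 1 is refused whole. A call with a gripper value outside its range is refused whole. The fingers move at their own pace and stop on an object; the grip force is fixed at half the most. Time passes only in rows, so rows that do not move let the fingers close. It gives the time, the measured TCP pose, the force, the opening and the grip force at its end, in the units of the state.
- env.get_state(): the state, without advancing time (a new reading comes with each control period).
- eyes.camera(name): name is "scene" or "top"; returns a dict with "img" (384x512x3 uint8, blue, green, red), "z_map" (384x512 float32, m along the optical axis (not along the pixel's ray), 0 where there is no reading), "fov_y" (degrees; the focal length in pixels is half the picture's height over the tangent of half this angle, whatever the lens; pixels are square), "cx", "cy" (the principal point, pixels), "R" (3x3) and "t" (3): a world point X has camera coordinates R X + t. Camera axes: x right, y down, z forward; pixel columns grow to the right and rows downward; lengths in m; the calibration is good to about 2 mm. A picture is of the moment at which its call begins.
- env.job_done(): hands the job in; it is judged then, once.
The state is a dict: "t": time; "joint_positions": joint angles; "joint_velocities": joint speeds; "tau": joint torques, N m; "eef_pos": TCP position; "ee_rot": TCP orientation; "contact_force": force on the tool from outside, world axes, zero at the start; "moment": the same for the moment, N m; "grip_width": opening from 0.0 (shut) to 1.0 (fully open); "gripper_force": force on a finger pad.
Only numpy, scipy, OpenCV 4.12 (cv2) and the standard library are available. Lean on these libraries where they do the work, as an engineer would, in place of code of your own. Each camera call takes 0.05 s, during which the arm holds its last target. There are 200 camera calls.

## Working session

There is one attempt and no reset: what is moved stays moved. The work goes in short steps, Python scripts to look and compute and a shell command to move; the robot and the scene stay as the last step left them, time stands still between calls to the robot, and variables do not carry over. Pictures are saved under pics/ and viewed, at most 14 in all, crops included, and the job is handed in when it is done.

```bash
mkdir -p pics; cat > h.py <<'E'
from rig import env, eyes
import numpy as np, cv2
def cam(n):
    c=eyes.camera(n); c['f']=c['img'].shape[0]/2/np.tan(np.radians(c['fov_y'])/2); return c
def cloud(c):
    z=c['z_map']; v,u=np.mgrid[:z.shape[0],:z.shape[1]]
    P=np.stack([(u-c['cx'])/c['f']*z,(v-c['cy'])/c['f']*z,z],-1)
    W=(P-np.array(c['t']))@np.array(c['R']); W[z==0]=np.nan; return W
E
python3 - <<'E'
from h import *
for n in('scene','top'):
    c=cam(n); cv2.imwrite(f'pics/{n}0.png',cv2.resize(c['img'],(800,600),interpolation=cv2.INTER_CUBIC)); np.save(n+'0',cloud(c))
    print(n,c['fov_y'],c['cx'],c['cy'],np.round(-np.array(c['R']).T@c['t'],3),np.round(c['R'],2).tolist())
s=env.get_state();print(s['t'],s['eef_pos'],s['ee_rot'],s['grip_width'])
E
```

```text
scene 42.065331022942544 253.03847822937567 194.25089871237492 [ 1.518 -0.354  0.688] [[0.34, 0.94, -0.02], [0.48, -0.19, -0.85], [-0.81, 0.28, -0.52]]
top 44.25869659949129 260.2833695686928 187.60031248498208 [ 0.496 -0.012  1.101] [[0.0, -1.0, -0.03], [-1.0, 0.0, -0.05], [0.05, 0.03, -1.0]]
0.1 [ 0.24537054 -0.57426721  0.23035322] [-2.65492745e-04 -2.00462497e-01  9.79700908e-01  9.20589174e-04] 1.0039987885882662
```

View pics/top0.png

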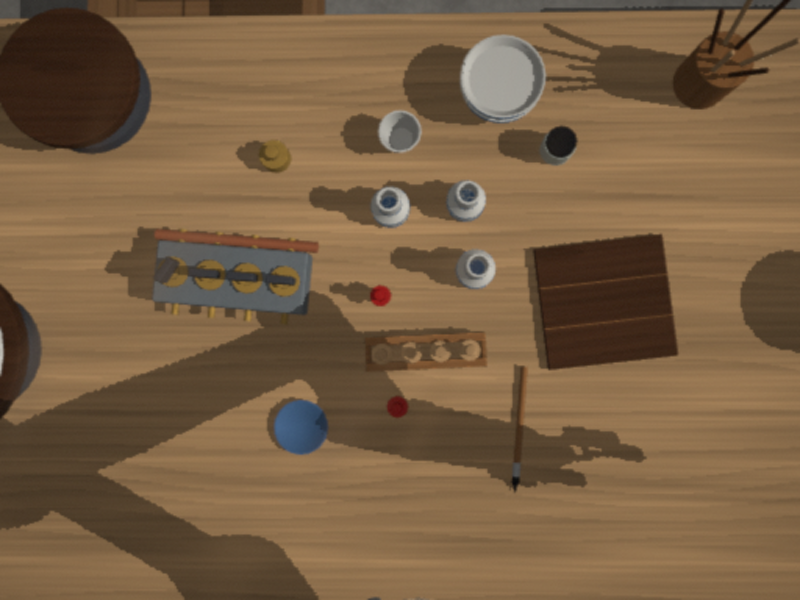

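View pics/scene0.png

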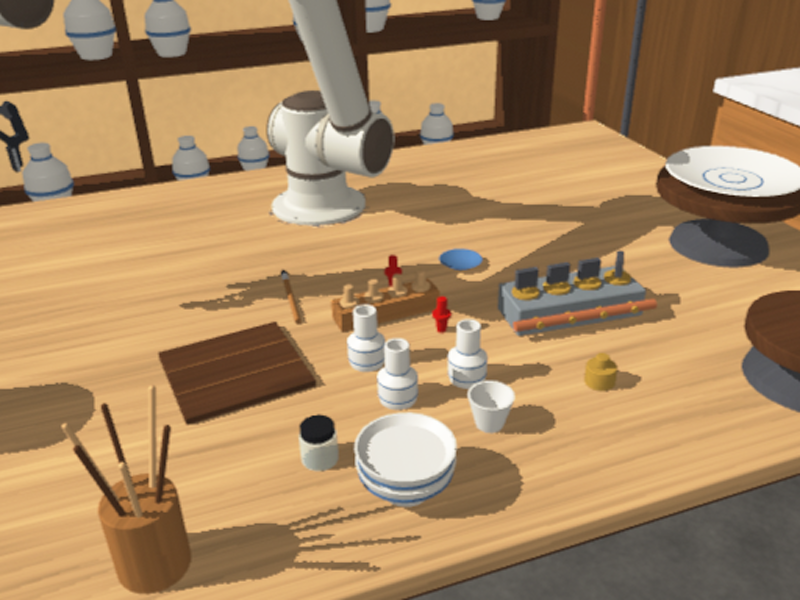

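The top view shows the bank at left with its leftmost valve open (168,271), oblique to the row. The board is at (605,301) and the rack at (427,352), holding four stoppers. Three upright bottles have rims at (388,200), (467,193) and (478,266). The red stopper decoys are at (380,296) and (397,406).

```bash
cat >> h.py <<'E'
def comp(W,m,amin=8):
    n,l,s,_=cv2.connectedComponentsWithStats(m.astype(np.uint8))
    for i in range(1,n):
        if s[i,4]>=amin:
            P=W[l==i]; (cx,cy),(w,h),a=cv2.minAreaRect(P[:,:2].astype(np.float32))
            print('  px',s[i,:2]*800//512,'n',s[i,4],'c',np.round([cx,cy],4),'mean',np.round(P.mean(0),4),'size',np.round([w,h],3),'ang',round(a,1))
E
python3 - <<'E'
from h import *
W=np.load('top0.npy'); z=W[...,2]; x=W[...,0]; y=W[...,1]
def box(u0,u1,v0,v1):
    m=np.zeros(z.shape,bool); s=512/800; m[int(v0*s):int(v1*s),int(u0*s):int(u1*s)]=1; return m
print('table',np.nanmedian(z[box(560,700,400,560)]))
print('levers');comp(W,box(140,330,230,320)&(z>.075)&(z<.11))
print('bank');comp(W,box(140,330,215,330)&(z>.043)&(z<.07),30)
print('board');comp(W,box(500,720,220,400)&(z>.007)&(z<.02),30)
print('rack');comp(W,box(340,500,315,385)&(z>.025)&(z<.07),30)
print('handles');comp(W,box(340,500,315,385)&(z>.055)&(z<.08),4)
print('rims');comp(W,box(340,520,170,300)&(z>.083),4)
print('others');comp(W,(z>.006)&(z<.2),30)
c=cv2.imread('pics/top0.png')
a=cv2.resize(c[215:330,135:335],(800,460),interpolation=cv2.INTER_CUBIC);cv2.imwrite('pics/valvecrop.png',a)
E
```

```text
table -0.0005508617935763173
levers
  px [153 257] n 128 c [0.5832 0.3535] mean [0.5828 0.3524 0.0903] size [0.012 0.035] ang 56.9
  px [189 268] n 99 c [0.5786 0.3   ] mean [0.5781 0.2979 0.0916] size [0.035 0.011] ang 86.5
  px [228 271] n 98 c [0.5739 0.2459] mean [0.5735 0.2447 0.0923] size [0.034 0.011] ang 87.6
  px [265 275] n 95 c [0.5693 0.1931] mean [0.569  0.1912 0.0925] size [0.036 0.011] ang 87.4
bank
  px [153 240] n 3389 c [0.5765 0.2737] mean [0.5754 0.2693 0.0517] size [0.22 0.09] ang 85.1
board
  px [534 234] n 6398 c [ 0.5418 -0.2724] mean [ 0.5415 -0.2725  0.0114] size [0.18  0.191] ang 6.5
  px [518 367] n 66 c [ 0.4219 -0.1512] mean [ 0.4221 -0.1511  0.0098] size [0.009 0.046] ang 86.2
rack
  px [365 332] n 1418 c [ 0.4685 -0.0085] mean [ 0.4686 -0.009   0.0401] size [0.049 0.174] ang 2.6
handles
  px [435 345] n 40 c [ 0.4699 -0.03  ] mean [ 0.4697 -0.0298  0.0662] size [0.014 0.014] ang 45.2
  px [465 345] n 41 c [ 0.4711 -0.0714] mean [ 0.4716 -0.0714  0.0666] size [0.013 0.013] ang 89.8
  px [375 348] n 44 c [0.4665 0.0542] mean [0.4661 0.0539 0.0661] size [
[... 1371 characters left out ...]
[0.18  0.192] ang 6.6
  px [456 248] n 510 c [ 0.588  -0.0809] mean [ 0.5862 -0.0793  0.0544] size [0.054 0.056] ang 47.4
  px [  0 282] n 1383 c [0.472  0.5657] mean [0.4719 0.5516 0.1063] size [0.182 0.073] ang 3.7
  px [370 285] n 140 c [0.5492 0.0576] mean [0.5491 0.0568 0.0416] size [0.027 0.027] ang 89.6
  px [365 332] n 1459 c [ 0.4685 -0.0085] mean [ 0.4685 -0.0086  0.0396] size [0.049 0.174] ang 2.7
  px [512 367] n 313 c [ 0.3565 -0.1454] mean [ 0.3566 -0.1454  0.0093] size [0.01  0.178] ang 85.3
  px [387 395] n 146 c [0.3905 0.0324] mean [0.3907 0.0319 0.0414] size [0.029 0.027] ang 2.1
  px [275 400] n 564 c [0.357  0.1747] mean [0.3571 0.1758 0.0104] size [0.077 0.078] ang 89.4
```

View pics/valvecrop.png

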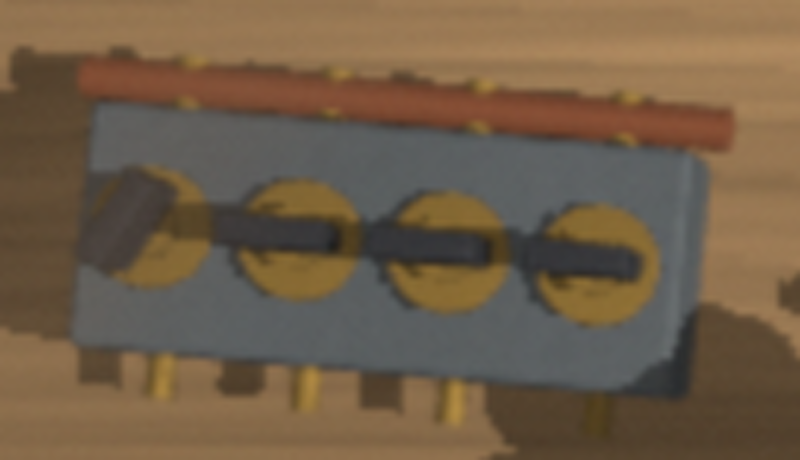

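Four valves: (168,271) is the only one set obliquely, about 30° clockwise from open and about 60° short of shut. The other three lie in line along the row. The open one is at world (0.583, 0.353), with its bar at yaw −33° and the row direction at −95°.

```bash
cat >> h.py <<'E'
from scipy.spatial.transform import Rotation as Ro
def plan(x,y,z,yaw):
    """delta from now to TCP x,y,z with tool y at yaw (deg), tool down; fractions of full scale in present tool axes"""
    s=env.get_state(); q=s['ee_rot']; R=Ro.from_quat([q[1],q[2],q[3],q[0]])
    a=np.radians(yaw); yv=np.array([np.cos(a),np.sin(a),0]); zv=np.array([0,0,-1.]); T=Ro.from_matrix(np.stack([np.cross(yv,zv),yv,zv],1))
    d=np.array([x,y,z])-s['eef_pos']
    print('t',round(s['t'],2),'pos',np.round(s['eef_pos'],4),'yaw',round(np.degrees(np.arctan2(*R.as_matrix()[[1,0],1])),2),'w',round(s['grip_width'],3),'F',np.round(s['contact_force'],1))
    print(' shift(now axes)',np.round(R.inv().apply(d)/.3,4),' turn',np.round((R.inv()*T).as_rotvec()/np.pi,4),' shift(target axes)',np.round(T.inv().apply(d)/.3,4))
E
python3 -c "
from h import *
plan(.583,.353,.23,-123)"
```

```text
t 0.1 pos [ 0.2454 -0.5743  0.2304] yaw 113.13 w 1.004 F [-0.   0.4 -0.3]
 shift(now axes) [-2.249   2.4004  0.0054]  turn [ 4.000e-04  6.000e-04 -6.882e-01]  shift(target axes) [-7.3960e-01 -3.2052e+00  1.2000e-03]
```

```bash
python3 -m pendant '[[-0.132,0.141,0,0,0,0,0.35],[-0.132,0.141,0,0,0,0,0.35],[-0.132,0.141,0,0,0,0,0.35],[-0.132,0.141,0,0,0,0,0.35],[-0.132,0.141,0,0,0,0,0.35],[-0.132,0.141,0,0,0,0,0.35],[-0.132,0.141,0,0,0,0,0.35],[-0.132,0.141,0,0,0,0,0.35],[-0.132,0.141,0,0,0,0,0.35],[-0.132,0.141,0,0,0,0,0.35],[-0.132,0.141,0,0,0,0,0.35],[-0.132,0.141,0,0,0,0,0.35]]'
python3 -m pendant '[[-0.132,0.141,0,0,0,0,0.35],[-0.132,0.141,0,0,0,0,0.35],[-0.132,0.141,0,0,0,0,0.35],[-0.132,0.141,0,0,0,0,0.35],[-0.132,0.141,0,0,0,0,0.35],[0,0,0,0,0,-0.055,0.35],[0,0,0,0,0,-0.055,0.35],[0,0,0,0,0,-0.055,0.35],[0,0,0,0,0,-0.055,0.35],[0,0,0,0,0,-0.055,0.35],[0,0,0,0,0,-0.055,0.35],[0,0,0,0,0,-0.055,0.35]]'
python3 -m pendant '[[0,0,0,0,0,-0.055,0.35],[0,0,0,0,0,-0.055,0.35],[0,0,0,0,0,-0.055,0.35],[0,0,0,0,0,-0.055,0.35],[0,0,0,0,0,-0.055,0.35],[0,0,0,0,0,-0.03,0.35],[0,0,0,0,0,0,0.35]]'
python3 -c "
from h import *
plan(.583,.353,.068,-123)"
```

```text
t: 1.6
eef_pos: [0.4832, 0.0807, 0.2312]
ee_rot: [-0.0, -0.201, 0.98, -0.0]
contact_force: [1.0, -0.9, -0.2]
grip_width: 0.349
gripper_force: 0.0
t: 3.1
eef_pos: [0.5818, 0.3509, 0.2305]
ee_rot: [0.001, 0.724, -0.69, -0.0]
contact_force: [-0.3, -0.7, -0.3]
grip_width: 0.352
gripper_force: 0.0
t: 3.98
eef_pos: [0.5819, 0.3509, 0.2306]
ee_rot: [0.0, 0.959, -0.282, -0.0]
contact_force: [-0.7, 1.0, 0.2]
grip_width: 0.353
gripper_force: 0.0
t 3.98 pos [0.5819 0.3509 0.2306] yaw -122.74 w 0.353 F [-0.7  1.   0.2]
 shift(now axes) [-3.000e-04 -8.400e-03  5.421e-01]  turn [0.0004 0.0001 0.0015]  shift(target axes) [-0.0006 -0.0078  0.5421]
```

```bash
python3 -m pendant '[[0,-0.008,0.15,0,0,0,0.32],[0,0,0.15,0,0,0,0.32],[0,0,0.1,0,0,0,0.32],[0,0,0.08,0,0,0,0.32],[0,0,0.062,0,0,0,0.32],[0,0,0,0,0,0,0.32]]'
python3 -m pendant '[[0,0,0,0,0,0,0],[0,0,0,0,0,0,0],[0,0,0,0,0,0,0],[0,0,0,0,0,0,0],[0,0,0,0,0,0,0]]'
```

```text
t: 4.72
eef_pos: [0.5826, 0.3524, 0.0669]
ee_rot: [0.002, 0.96, -0.282, -0.001]
contact_force: [0.5, 0.3, -0.5]
grip_width: 0.321
gripper_force: 0.0
t: 5.35
eef_pos: [0.5842, 0.3538, 0.0698]
ee_rot: [-0.001, 0.96, -0.281, 0.001]
contact_force: [2.2, 1.5, 2.3]
grip_width: 0.113
gripper_force: 61.5
```

```bash
python3 -m pendant '[[0,0,0,0,0,0.04,0],[0,0,0,0,0,0.04,0],[0,0,0,0,0,0.04,0],[0,0,0,0,0,0.04,0],[0,0,0,0,0,0.04,0],[0,0,0,0,0,0.04,0],[0,0,0,0,0,0.04,0],[0,0,0,0,0,0.04,0],[0,0,0,0,0,0.02,0],[0,0,0,0,0,0.01,0],[0,0,0,0,0,0,0]]'
python3 -c "
from h import *
print(env.get_state()['moment']);plan(.583,.353,.068,175)"
```

```text
t: 6.72
eef_pos: [0.5846, 0.3541, 0.0698]
ee_rot: [0.002, -0.672, 0.74, -0.0]
contact_force: [3.9, 2.2, 3.0]
grip_width: 0.115
gripper_force: 61.8
[ 0.69560318 -1.01818944  0.57561553]
t 6.72 pos [0.5846 0.3541 0.0698] yaw 174.5 w 0.115 F [3.9 2.2 3. ]
 shift(now axes) [0.0041 0.0051 0.0061]  turn [-0.001   0.0007 -0.0028]  shift(target axes) [0.004  0.0051 0.0061]
```

```bash
python3 -m pendant '[[0,0,0,0,0,0,0.32],[0,0,0,0,0,0,0.32],[0,0,0,0,0,0,0.32],[0,0,-0.1,0,0,0,0.32],[0,0,-0.15,0,0,0,0.5],[0,0,-0.2,0,0,0,0.6],[0,0,0,0,0,0,0.7]]'
python3 - <<'E'
from h import *
print(env.get_state()['joint_positions'])
plan(.6795,.043,.2,180)
c=cam('scene'); cv2.imwrite('pics/s1.png',cv2.resize(c['img'][140:280,180:460],(800,400),interpolation=cv2.INTER_CUBIC))
c=cam('top');W=cloud(c);z=W[...,2];m=(z>.083)&(z<.1)&(abs(W[...,1]+.02)<.12)&(W[...,0]>.53)&(W[...,0]<.74);comp(W,m,20)
E
```

```text
t: 7.6
eef_pos: [0.5857, 0.3545, 0.2105]
ee_rot: [0.006, -0.671, 0.741, -0.001]
contact_force: [0.3, -0.4, -0.0]
grip_width: 0.699
gripper_force: 0.0
[ 0.78063879  0.49385408  0.1300698   0.00178408 -1.1953485  -0.87977079]
t 7.6 pos [0.5857 0.3545 0.2105] yaw 174.36 w 0.699 F [ 0.3 -0.4 -0. ]
 shift(now axes) [ 1.0027 -0.4131  0.0307]  turn [-0.0029  0.0024 -0.0313]  shift(target axes) [ 1.0383 -0.3128  0.035 ]
  px [456 181] n 97 c [ 0.6879 -0.0675] mean [ 0.6882 -0.0674  0.0905] size [0.032 0.032] ang 1.6
  px [376 187] n 92 c [0.6796 0.0425] mean [0.6794 0.0429 0.0911] size [0.033 0.032] ang 2.3
  px [465 253] n 87 c [ 0.5881 -0.0811] mean [ 0.5882 -0.0807  0.0909] size [0.032 0.032] ang 46.3
```

View pics/s1.png

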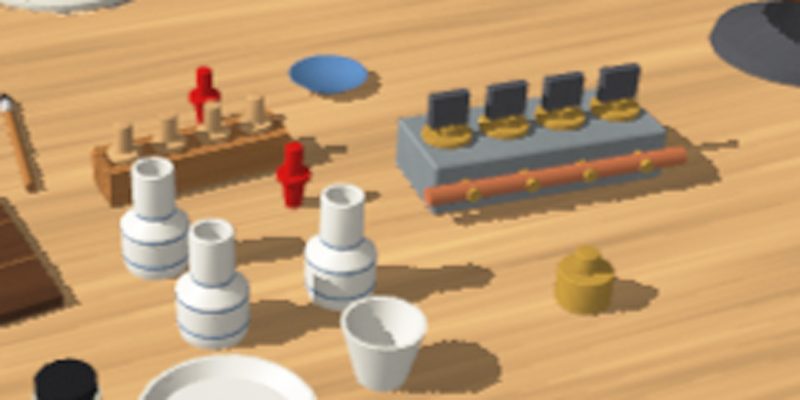

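The scene crop shows the last lever at (617,82) now in line with the other three. The bottles haven't moved. Bottle 1 (rim 0.6795, 0.043) is next.

```bash
python3 -m pendant '[[0,0,0,-0.003,0.002,-0.0313,0.7],[0.173,-0.052,0.006,0,0,0,0.7],[0.173,-0.052,0.006,0,0,0,0.7],[0.173,-0.052,0.006,0,0,0,0.7],[0.173,-0.052,0.006,0,0,0,0.7],[0.173,-0.052,0.006,0,0,0,0.7],[0.173,-0.052,0.005,0,0,0,0.7],[0,0,0,0,0,0,0.7]]'
python3 - <<'E'
from h import *
plan(.6796,.0427,.060,180)
E
```

```text
t: 8.7
eef_pos: [0.676, 0.0376, 0.1913]
ee_rot: [-0.008, -0.705, 0.709, 0.003]
contact_force: [0.2, -0.1, -0.5]
grip_width: 0.701
gripper_force: 0.0
t 8.7 pos [0.676  0.0376 0.1913] yaw 179.64 w 0.701 F [ 0.2 -0.1 -0.5]
 shift(now axes) [-0.0203 -0.0182  0.4373]  turn [ 0.0047 -0.0022 -0.002 ]  shift(target axes) [-0.0171 -0.0119  0.4376]
```

```bash
python3 -m pendant '[[-0.017,-0.012,0,0.004,-0.002,-0.002,0.7],[0,0,0,0,0,0,0.7],[0,0,0,0,0,0,0.7]]'
python3 - <<'E'
from h import *
plan(.6796,.0427,.060,180)
E
```

```text
t: 9.07
eef_pos: [0.68, 0.0481, 0.194]
ee_rot: [-0.001, 0.71, -0.704, 0.001]
contact_force: [-0.8, -0.5, 0.3]
grip_width: 0.701
gripper_force: 0.0
t 9.07 pos [0.68   0.0481 0.194 ] yaw -179.56 w 0.701 F [-0.8 -0.5  0.3]
 shift(now axes) [0.0183 0.0027 0.4466]  turn [-0.0008  0.0002  0.0025]  shift(target axes) [0.0181 0.0014 0.4466]
```

```bash
python3 -m pendant '[[0.0181,0.0014,0.1,0,0,0.002,0.7],[0,0,0.15,0,0,0,0.7],[0,0,0.12,0,0,0,0.7],[0,0,0.075,0,0,0,0.7],[0,0,0,0,0,0,0.7],[0,0,0,0,0,0,0.7]]'
python3 - <<'E'
from h import *
plan(.6796,.0427,.060,180)
E
```

```text
t: 9.82
eef_pos: [0.6812, 0.0419, 0.0619]
ee_rot: [-0.002, 0.707, -0.707, 0.002]
contact_force: [-0.3, -0.1, -0.5]
grip_width: 0.703
gripper_force: 0.0
t 9.82 pos [0.6812 0.0419 0.0619] yaw -179.97 w 0.703 F [-0.3 -0.1 -0.5]
 shift(now axes) [-0.0025  0.0054  0.0063]  turn [-0.0016  0.0002  0.0002]  shift(target axes) [-0.0025  0.0054  0.0064]
```

```bash
python3 -m pendant '[[0,0.004,0.004,0,0,0,0],[0,0,0,0,0,0,0],[0,0,0,0,0,0,0],[0,0,0,0,0,0,0],[0,0,0,0,0,0,0],[0,0,-0.1,0,0,0,0],[0,0,-0.15,0,0,0,0],[0,0,-0.1,0,0,0,0],[0,0,0,0,0,0,0],[0,0,0,0,0,0,0]]'
python3 - <<'E'
from h import *
a=np.radians(6.4);C=np.array([.5418,-.2724]);Rm=np.array([[np.cos(a),-np.sin(a)],[np.sin(a),np.cos(a)]])
for p in[(.042,.045),(.042,-.045),(-.042,0)]: print(p,C+Rm@p)
p=C+Rm@[.042,-.045]
plan(p[0],p[1],.167,180)
E
```

```text
t: 11.08
eef_pos: [0.6775, 0.0412, 0.1623]
ee_rot: [-0.0, -0.707, 0.708, 0.0]
contact_force: [0.4, 0.5, -2.0]
grip_width: 0.388
gripper_force: 60.0
(0.042, 0.045) [ 0.57852215 -0.22299875]
(0.042, -0.045) [ 0.58855435 -0.31243786]
(-0.042, 0) [ 0.50006175 -0.2770817 ]
t 11.07 pos [0.6775 0.0412 0.1623] yaw 179.93 w 0.388 F [ 0.4  0.5 -2. ]
 shift(now axes) [ 1.179   0.2952 -0.016 ]  turn [ 0.0002  0.0002 -0.0004]  shift(target axes) [ 1.1786  0.2966 -0.0156]
```

```bash
python3 -m pendant '[[0,0,-0.15,0,0,0,0],[0.147,0.037,0,0,0,0,0],[0.147,0.037,0,0,0,0,0],[0.147,0.037,0,0,0,0,0],[0.147,0.037,0,0,0,0,0],[0.147,0.037,0,0,0,0,0],[0.147,0.037,0,0,0,0,0],[0.147,0.037,0,0,0,0,0],[0.147,0.037,0,0,0,0,0],[0,0,0,0,0,0,0],[0,0,0,0,0,0,0],[0,0,0,0,0,0,0]]'
python3 - <<'E'
from h import *
plan(.5886,-.3124,.074,180)
E
```

```text
t: 12.58
eef_pos: [0.5899, -0.3103, 0.208]
ee_rot: [-0.001, 0.707, -0.707, 0.0]
contact_force: [-0.2, -0.1, -1.7]
grip_width: 0.387
gripper_force: 60.2
t 12.57 pos [ 0.5899 -0.3103  0.208 ] yaw -179.95 w 0.387 F [-0.2 -0.1 -1.7]
 shift(now axes) [0.0074 0.0048 0.4468]  turn [-0.0005  0.0004  0.0003]  shift(target axes) [0.0068 0.0042 0.4468]
```

```bash
python3 -m pendant '[[0.007,0.004,0.12,0,0,0,0],[0,0,0.12,0,0,0,0],[0,0,0.1,0,0,0,0],[0,0,0.05,0,0,0,0],[0,0,0.03,0,0,0,0],[0,0,0.015,0,0,0,0],[0,0,0,0,0,0,0],[0,0,0,0,0,0,0]]'
python3 - <<'E'
from h import *
plan(.5886,-.3124,.074,180)
E
```

```text
t: 13.58
eef_pos: [0.5894, -0.3138, 0.0794]
ee_rot: [0.002, -0.707, 0.707, -0.002]
contact_force: [-0.7, -0.3, -1.0]
grip_width: 0.389
gripper_force: 60.2
t 13.57 pos [ 0.5894 -0.3138  0.0794] yaw 179.98 w 0.389 F [-0.7 -0.3 -1. ]
 shift(now axes) [-0.0046  0.0029  0.018 ]  turn [-0.0014 -0.     -0.0001]  shift(target axes) [-0.0046  0.0028  0.018 ]
```

```bash
python3 -m pendant '[[0,0,0.007,0,0,0,0],[0,0,0.003,0,0,0,0],[0,0,0,0,0,0,0]]'; python3 -m pendant '[[0,0,0.005,0,0,0,0],[0,0,0,0,0,0,0],[0,0,0,0,0,0,0]]'
```

```text
t: 13.95
eef_pos: [0.5888, -0.3135, 0.0753]
ee_rot: [0.001, -0.707, 0.707, -0.001]
contact_force: [0.4, 0.6, -1.9]
grip_width: 0.39
gripper_force: 60.2
t: 14.32
eef_pos: [0.5889, -0.3135, 0.0739]
ee_rot: [0.001, -0.707, 0.707, -0.001]
contact_force: [-1.0, 0.2, -1.7]
grip_width: 0.388
gripper_force: 60.2
```

```bash
python3 -m pendant '[[0,0,0.005,0,0,0,0],[0,0,0,0,0,0,0],[0,0,0,0,0,0,0]]'; python3 -m pendant '[[0,0,0.004,0,0,0,0],[0,0,0,0,0,0,0],[0,0,0,0,0,0,0]]'
```

```text
t: 14.7
eef_pos: [0.5892, -0.3137, 0.0729]
ee_rot: [0.001, -0.707, 0.707, -0.001]
contact_force: [-0.8, 0.5, 1.4]
grip_width: 0.388
gripper_force: 60.4
t: 15.08
eef_pos: [0.5893, -0.3138, 0.0729]
ee_rot: [-0.001, 0.707, -0.707, 0.002]
contact_force: [-2.2, 1.5, 6.5]
grip_width: 0.389
gripper_force: 60.7
```

```bash
python3 -m pendant '[[0,0,0,0,0,0,0.7],[0,0,0,0,0,0,0.7],[0,0,0,0,0,0,0.7],[0,0,-0.1,0,0,0,0.7],[0,0,-0.17,0,0,0,0.7],[0,0,-0.1,0,0,0,0.7],[0,0,0,0,0,0,0.7]]'
python3 - <<'E'
from h import *
c=cam('top');W=cloud(c);z=W[...,2];m=(z>.083)&(z<.11)&(W[...,1]<.1)&(W[...,1]>-.36)&(W[...,0]>.45)&(W[...,0]<.74);comp(W,m,20)
plan(.688,-.0675,.06,180)
E
```

```text
t: 15.95
eef_pos: [0.5901, -0.3142, 0.1855]
ee_rot: [0.003, -0.707, 0.707, -0.004]
contact_force: [-0.3, 0.9, -0.5]
grip_width: 0.701
gripper_force: 0.0
  px [456 181] n 91 c [ 0.688  -0.0676] mean [ 0.6884 -0.0674  0.0909] size [0.032 0.032] ang 3.5
  px [640 250] n 124 c [ 0.589  -0.3129] mean [ 0.5888 -0.3151  0.0991] size [0.03  0.033] ang 72.2
  px [465 253] n 88 c [ 0.588  -0.0811] mean [ 0.5881 -0.0806  0.0916] size [0.032 0.032] ang 44.9
t 16.0 pos [ 0.5889 -0.3136  0.1831] yaw 179.96 w 0.7 F [-0.1 -0.6 -0.8]
 shift(now axes) [-0.8205 -0.3275  0.4122]  turn [-0.0016  0.0001 -0.0002]  shift(target axes) [-0.8203 -0.3302  0.4103]
```

```bash
python3 -m pendant '[[-0.137,-0.055,0,0,0,0,0.7],[-0.137,-0.055,0,0,0,0,0.7],[-0.137,-0.055,0,0,0,0,0.7],[-0.137,-0.055,0,0,0,0,0.7],[-0.137,-0.055,0,0,0,0,0.7],[-0.136,-0.054,0,0,0,0,0.7],[0,0,0,0,0,0,0.7],[0,0,0,0,0,0,0.7],[0,0,0,0,0,0,0.7]]'
python3 -c "
from h import *
plan(.688,-.0675,.06,180)"
```

```text
t: 17.12
eef_pos: [0.6868, -0.0684, 0.1819]
ee_rot: [0.001, -0.706, 0.708, -0.0]
contact_force: [-0.1, 0.3, 0.1]
grip_width: 0.705
gripper_force: 0.0
t 17.12 pos [ 0.6868 -0.0684  0.1819] yaw 179.89 w 0.705 F [-0.1  0.3  0.1]
 shift(now axes) [-0.003  -0.0036  0.4063]  turn [-0.0004  0.0001 -0.0006]  shift(target axes) [-0.0031 -0.0041  0.4063]
```

```bash
python3 -m pendant '[[-0.003,-0.004,0.1,0,0,0,0.7],[0,0,0.15,0,0,0,0.7],[0,0,0.1,0,0,0,0.7],[0,0,0.055,0,0,0,0.7],[0,0,0,0,0,0,0.7],[0,0,0,0,0,0,0],[0,0,0,0,0,0,0],[0,0,0,0,0,0,0],[0,0,0,0,0,0,0],[0,0,0,0,0,0,0]]'
python3 -m pendant '[[0,0,-0.1,0,0,0,0],[0,0,-0.17,0,0,0,0],[0,0,-0.17,0,0,0,0],[0,0,-0.04,0,0,0,0],[0,0,0,0,0,0,0],[0,0,0,0,0,0,0]]'
python3 -c "
from h import *
plan(.5785,-.223,.0735,180)"
```

```text
t: 18.38
eef_pos: [0.6903, -0.0665, 0.0633]
ee_rot: [-0.002, 0.707, -0.707, 0.002]
contact_force: [-0.3, -0.3, 5.1]
grip_width: 0.383
gripper_force: 60.3
t: 19.12
eef_pos: [0.6872, -0.0663, 0.2022]
ee_rot: [-0.0, -0.707, 0.707, 0.001]
contact_force: [0.4, -0.4, -2.4]
grip_width: 0.382
gripper_force: 60.2
t 19.12 pos [ 0.6872 -0.0663  0.2022] yaw 179.95 w 0.382 F [ 0.4 -0.4 -2.4]
 shift(now axes) [0.5232 0.3608 0.4293]  turn [ 0.0007  0.0003 -0.0003]  shift(target axes) [0.5224 0.3622 0.4289]
```

```bash
python3 -m pendant '[[0.131,0.09,0,0,0,0,0],[0.131,0.09,0,0,0,0,0],[0.131,0.09,0,0,0,0,0],[0.131,0.091,0,0,0,0,0],[0,0,0,0,0,0,0],[0,0,0.12,0,0,0,0],[0,0,0.12,0,0,0,0],[0,0,0.1,0,0,0,0],[0,0,0.04,0,0,0,0],[0,0,0.02,0,0,0,0],[0,0,0,0,0,0,0],[0,0,0,0,0,0,0]]'
python3 -c "
from h import *
plan(.5785,-.223,.0755,180)"
```

```text
t: 20.62
eef_pos: [0.5813, -0.2237, 0.086]
ee_rot: [0.002, -0.707, 0.707, -0.002]
contact_force: [0.3, -0.8, -1.3]
grip_width: 0.383
gripper_force: 60.4
t 20.62 pos [ 0.5813 -0.2237  0.086 ] yaw 179.99 w 0.383 F [ 0.3 -0.8 -1.3]
 shift(now axes) [-0.0022  0.0096  0.0348]  turn [-0.0016  0.     -0.0001]  shift(target axes) [-0.0022  0.0094  0.0349]
```

```bash
python3 -m pendant '[[0,0.009,0.02,0,0,0,0],[0,0,0.01,0,0,0,0],[0,0,0.003,0,0,0,0],[0,0,0,0,0,0,0],[0,0,0,0,0,0,0]]';  python3 -m pendant '[[0,0,0.006,0,0,0,0],[0,0,0,0,0,0,0],[0,0,0,0,0,0,0]]'
```

```text
t: 21.25
eef_pos: [0.5775, -0.2236, 0.0754]
ee_rot: [0.001, -0.707, 0.707, -0.001]
contact_force: [-2.3, 1.3, 5.0]
grip_width: 0.389
gripper_force: 61.1
t: 21.62
eef_pos: [0.5776, -0.2237, 0.0753]
ee_rot: [-0.001, 0.707, -0.707, 0.001]
contact_force: [-5.8, 2.0, 13.0]
grip_width: 0.38
gripper_force: 61.9
```

```bash
python3 -m pendant '[[0,0,-0.005,0,0,0,0],[0,0,0,0,0,0,0.7],[0,0,0,0,0,0,0.7],[0,0,0,0,0,0,0.7],[0,0,-0.1,0,0,0,0.7],[0,0,-0.17,0,0,0,0.7],[0,0,-0.1,0,0,0,0.7],[0,0,0,0,0,0,0.7]]'
python3 - <<'E'
from h import *
c=cam('top');W=cloud(c);z=W[...,2];m=(z>.083)&(z<.11)&(W[...,1]<.1)&(W[...,1]>-.36)&(W[...,0]>.45)&(W[...,0]<.74);comp(W,m,20)
plan(.588,-.081,.06,180)
E
```

```text
t: 22.62
eef_pos: [0.5793, -0.224, 0.1887]
ee_rot: [0.003, -0.707, 0.707, -0.004]
contact_force: [-0.7, -0.0, -0.9]
grip_width: 0.701
gripper_force: 0.0
  px [570 273] n 63 c [ 0.5678 -0.2233] mean [ 0.5673 -0.222   0.0992] size [0.033 0.015] ang 85.0
t 22.68 pos [ 0.5781 -0.2235  0.1865] yaw 179.96 w 0.701 F [ 0.7 -0.7 -0.9]
 shift(now axes) [-0.4749 -0.0305  0.422 ]  turn [-0.0017  0.0002 -0.0002]  shift(target axes) [-0.4751 -0.0331  0.4216]
```

```bash
python3 - <<'E'
from h import *
c=cam('top'); cv2.imwrite('pics/t2.png',cv2.resize(c['img'],(800,600),interpolation=cv2.INTER_CUBIC)); np.save('t2',cloud(c))
c=cam('scene'); cv2.imwrite('pics/s2.png',cv2.resize(c['img'],(800,600),interpolation=cv2.INTER_CUBIC)); np.save('s2',cloud(c))
E
```

```text
(no output)
```

View pics/t2.png

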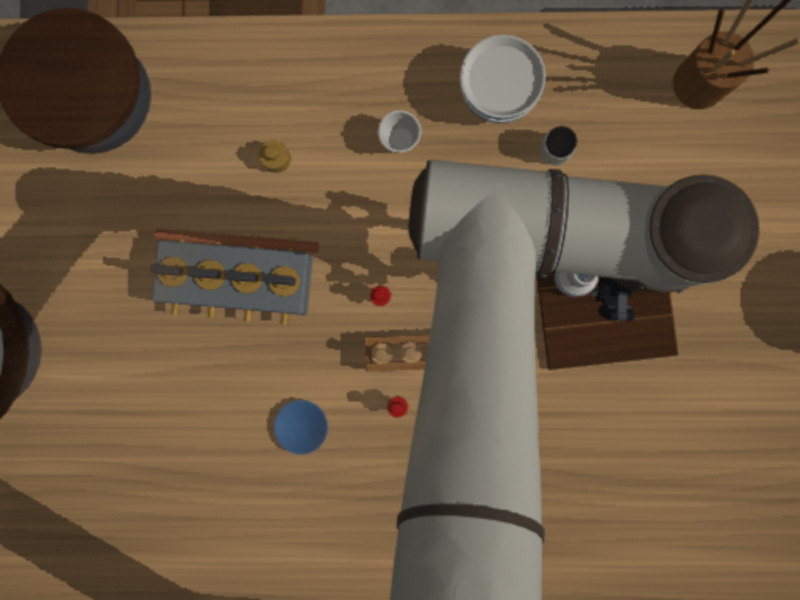

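View pics/s2.png

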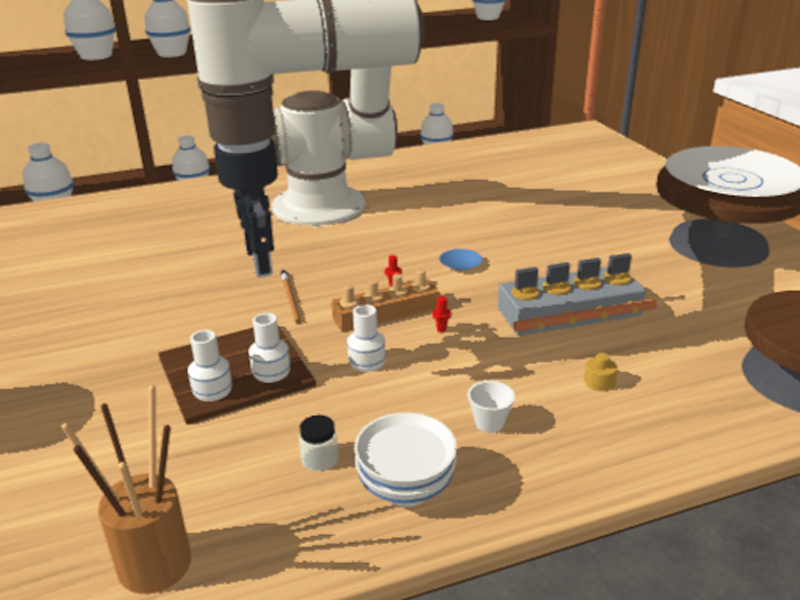

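The arm is blocking the top view. In the scene view, two bottles stand on the board at (208,365) and (267,350), and the third at (366,340) hasn't moved.

```bash
python3 -m pendant '[[-0.119,-0.008,0,0,0,0,0.7],[-0.119,-0.008,0,0,0,0,0.7],[-0.119,-0.008,0,0,0,0,0.7],[-0.118,-0.008,0,0,0,0,0.7],[0,0,0,0,0,0,0.7],[0,0,0,0,0,0,0.7],[0,0,0,0,0,0,0.7]]'
python3 -c "
from h import *
plan(.588,-.081,.061,180)"
```

```text
t: 23.65
eef_pos: [0.5869, -0.082, 0.185]
ee_rot: [0.001, -0.706, 0.708, -0.0]
contact_force: [-0.2, -0.2, 0.6]
grip_width: 0.699
gripper_force: 0.0
t 23.65 pos [ 0.5869 -0.082   0.185 ] yaw 179.9 w 0.699 F [-0.2 -0.2  0.6]
 shift(now axes) [-0.0032 -0.003   0.4134]  turn [-0.0005  0.0001 -0.0006]  shift(target axes) [-0.0033 -0.0037  0.4134]
```

```bash
python3 -m pendant '[[-0.003,-0.003,0.1,0,0,0,0.7],[0,0,0.15,0,0,0,0.7],[0,0,0.1,0,0,0,0.7],[0,0,0.06,0,0,0,0.7],[0,0,0,0,0,0,0.7],[0,0,0,0,0,0,0],[0,0,0,0,0,0,0],[0,0,0,0,0,0,0],[0,0,0,0,0,0,0],[0,0,0,0,0,0,0]]'
python3 -m pendant '[[0,0,-0.1,0,0,0,0],[0,0,-0.17,0,0,0,0],[0,0,-0.17,0,0,0,0],[0,0,-0.04,0,0,0,0],[0,0,0,0,0,0,0],[0,0,0,0,0,0,0]]'
python3 -c "
from h import *
plan(.500,-.277,.0735,180)"
```

```text
t: 24.9
eef_pos: [0.5896, -0.0804, 0.0641]
ee_rot: [-0.002, 0.707, -0.707, 0.002]
contact_force: [0.8, -2.2, 5.7]
grip_width: 0.386
gripper_force: 59.9
t: 25.65
eef_pos: [0.5864, -0.08, 0.2038]
ee_rot: [-0.001, -0.707, 0.707, 0.001]
contact_force: [-0.2, 0.2, -3.4]
grip_width: 0.384
gripper_force: 60.6
t 25.65 pos [ 0.5864 -0.08    0.2038] yaw 179.94 w 0.384 F [-0.2  0.2 -3.4]
 shift(now axes) [0.6572 0.2862 0.4344]  turn [ 0.0009  0.0003 -0.0003]  shift(target axes) [0.6565 0.288  0.4342]
```

```bash
python3 -m pendant '[[0.164,0.072,0,0,0,0,0],[0.164,0.072,0,0,0,0,0],[0.164,0.072,0,0,0,0,0],[0.165,0.072,0,0,0,0,0],[0,0,0,0,0,0,0],[0,0,0,0,0,0,0],[0,0,0,0,0,0,0]]'
python3 -c "
from h import *
plan(.500,-.277,.076,180)"
```

```text
t: 26.52
eef_pos: [0.5017, -0.2763, 0.2054]
ee_rot: [-0.001, 0.707, -0.707, 0.0]
contact_force: [0.9, -0.8, -3.0]
grip_width: 0.386
gripper_force: 60.6
t 26.52 pos [ 0.5017 -0.2763  0.2054] yaw -179.95 w 0.386 F [ 0.9 -0.8 -3. ]
 shift(now axes) [0.0028 0.0064 0.4314]  turn [-0.0004  0.0004  0.0003]  shift(target axes) [0.0023 0.0058 0.4314]
```

```bash
python3 -m pendant '[[0.002,0.006,0.12,0,0,0,0],[0,0,0.12,0,0,0,0],[0,0,0.1,0,0,0,0],[0,0,0.05,0,0,0,0],[0,0,0.025,0,0,0,0],[0,0,0.008,0,0,0,0],[0,0,0,0,0,0,0],[0,0,0,0,0,0,0]]'; python3 -m pendant '[[0,0,0.005,0,0,0,0],[0,0,0,0,0,0,0],[0,0,0,0,0,0,0]]'
```

```text
t: 27.52
eef_pos: [0.5006, -0.278, 0.0803]
ee_rot: [0.002, -0.707, 0.707, -0.002]
contact_force: [0.1, 1.0, -2.5]
grip_width: 0.386
gripper_force: 60.6
t: 27.9
eef_pos: [0.5001, -0.2778, 0.0779]
ee_rot: [0.001, -0.707, 0.707, -0.001]
contact_force: [-0.1, 0.2, -3.0]
grip_width: 0.39
gripper_force: 60.6
```

```bash
python3 -m pendant '[[0,0,0.006,0,0,0,0],[0,0,0,0,0,0,0],[0,0,0,0,0,0,0]]'; python3 -m pendant '[[0,0,0.004,0,0,0,0],[0,0,0,0,0,0,0],[0,0,0,0,0,0,0]]'
```

```text
t: 28.28
eef_pos: [0.5003, -0.2779, 0.0761]
ee_rot: [0.001, -0.707, 0.707, -0.001]
contact_force: [0.1, 0.1, -1.8]
grip_width: 0.383
gripper_force: 60.7
t: 28.65
eef_pos: [0.5003, -0.2779, 0.0761]
ee_rot: [0.001, -0.707, 0.707, -0.001]
contact_force: [-1.3, 2.3, 5.6]
grip_width: 0.383
gripper_force: 61.3
```

```bash
python3 -m pendant '[[0,0,-0.003,0,0,0,0],[0,0,0,0,0,0,0.6],[0,0,0,0,0,0,0.6],[0,0,0,0,0,0,0.6],[0,0,-0.1,0,0,0,0.6],[0,0,-0.17,0,0,0,0.6],[0,0,-0.1,0,0,0,0.6],[-0.17,0.02,0,0,0,0,0.6],[-0.17,0.02,0,0,0,0,0.6],[-0.17,0.02,0,0,0,0,0.6],[-0.17,0.02,0,0,0,0,0.5],[0,0,0,0,0,0,0.5]]'
python3 - <<'E'
from h import *
c=cam('top');W=cloud(c);z=W[...,2];cv2.imwrite('pics/t3.png',c['img'])
m=(z>.093)&(z<.115)&(W[...,1]<.1)&(W[...,1]>-.36)&(W[...,0]>.45)&(W[...,0]<.74);comp(W,m,20)
c=cam('scene');W=cloud(c);z=W[...,2]
m=(z>.098)&(z<.115)&(W[...,1]<-.15)&(W[...,1]>-.36)&(W[...,0]>.45)&(W[...,0]<.74);comp(W,m,20)
plan(.4713,-.0714,.044,180)
E
```

```text
t: 30.15
eef_pos: [0.4757, -0.0713, 0.1872]
ee_rot: [-0.002, 0.709, -0.706, 0.001]
contact_force: [0.4, 0.1, -0.4]
grip_width: 0.499
gripper_force: 0.0
  px [637 250] n 118 c [ 0.5899 -0.3112] mean [ 0.5893 -0.3113  0.1015] size [0.032 0.033] ang 43.3
  px [571 260] n 110 c [ 0.5767 -0.2238] mean [ 0.5768 -0.2238  0.1017] size [0.032 0.032] ang 6.0
  px [612 317] n 115 c [ 0.5    -0.2775] mean [ 0.4998 -0.2779  0.102 ] size [0.033 0.033] ang 72.0
  px [207 295] n 61 c [ 0.5037 -0.2788] mean [ 0.5048 -0.2795  0.1006] size [0.036 0.031] ang 1.3
  px [253 312] n 75 c [ 0.5818 -0.2252] mean [ 0.5822 -0.2254  0.1004] size [0.033 0.034] ang 75.6
  px [190 329] n 80 c [ 0.5951 -0.3129] mean [ 0.5952 -0.313   0.1009] size [0.035 0.032] ang 4.8
t 30.25 pos [ 0.476  -0.0735  0.187 ] yaw -179.95 w 0.5 F [-0.4  0.4  0.3]
 shift(now axes) [-0.0067  0.0173  0.4765]  turn [-0.001   0.0001  0.0003]  shift(target axes) [-0.0069  0.0158  0.4766]
```

```bash
python3 -m pendant '[[-0.007,0.016,0.12,0,0,0,0.45],[0,0,0.15,0,0,0,0.45],[0,0,0.1,0,0,0,0.45],[0,0,0,0,0,0,0.45],[0,0,0,0,0,0,0.45]]'
python3 -c "
from h import *
plan(.4713,-.0714,.045,180)"
```

```text
t: 30.88
eef_pos: [0.4725, -0.0724, 0.0767]
ee_rot: [0.002, -0.707, 0.708, -0.001]
contact_force: [0.2, -0.0, 0.3]
grip_width: 0.453
gripper_force: 0.0
t 30.88 pos [ 0.4725 -0.0724  0.0767] yaw 179.92 w 0.453 F [ 0.2 -0.   0.3]
 shift(now axes) [-0.0031  0.0045  0.1058]  turn [-0.0015  0.0001 -0.0005]  shift(target axes) [-0.0032  0.004   0.1058]
```

```bash
python3 -m pendant '[[-0.003,0.003,0.06,0,0,0,0.45],[0,0,0.045,0,0,0,0.45],[0,0,0,0,0,0,0.45],[0,0,0,0,0,0,0],[0,0,0,0,0,0,0],[0,0,0,0,0,0,0],[0,0,0,0,0,0,0],[0,0,0,0,0,0,0]]'
python3 -m pendant '[[0,0,-0.05,0,0,0,0],[0,0,-0.1,0,0,0,0],[0,0,-0.17,0,0,0,0],[0,0,-0.17,0,0,0,0],[0,0,-0.07,0,0,0,0],[0,0,0,0,0,0,0],[0,0,0,0,0,0,0]]'
python3 - <<'E'
from h import *
c=cam('scene');cv2.imwrite('pics/s4.png',cv2.resize(c['img'][100:280,80:320],(800,600),interpolation=cv2.INTER_CUBIC)); np.save('s4',cloud(c))
plan(.500,-.2777,.16,180)
E
```

```text
t: 31.88
eef_pos: [0.4714, -0.0707, 0.0451]
ee_rot: [-0.002, 0.707, -0.707, 0.001]
contact_force: [-0.3, -0.2, 5.9]
grip_width: 0.163
gripper_force: 58.6
t: 32.75
eef_pos: [0.4691, -0.0708, 0.2108]
ee_rot: [0.0, -0.707, 0.707, 0.0]
contact_force: [-0.0, -0.0, -0.6]
grip_width: 0.161
gripper_force: 58.7
t 32.8 pos [ 0.4691 -0.0709  0.2106] yaw 179.95 w 0.159 F [ 0.7  0.8 -0.2]
 shift(now axes) [ 0.6894 -0.1037  0.1683]  turn [ 0.0002  0.0001 -0.0003]  shift(target axes) [ 0.6894 -0.1031  0.1687]
```

View pics/s4.png

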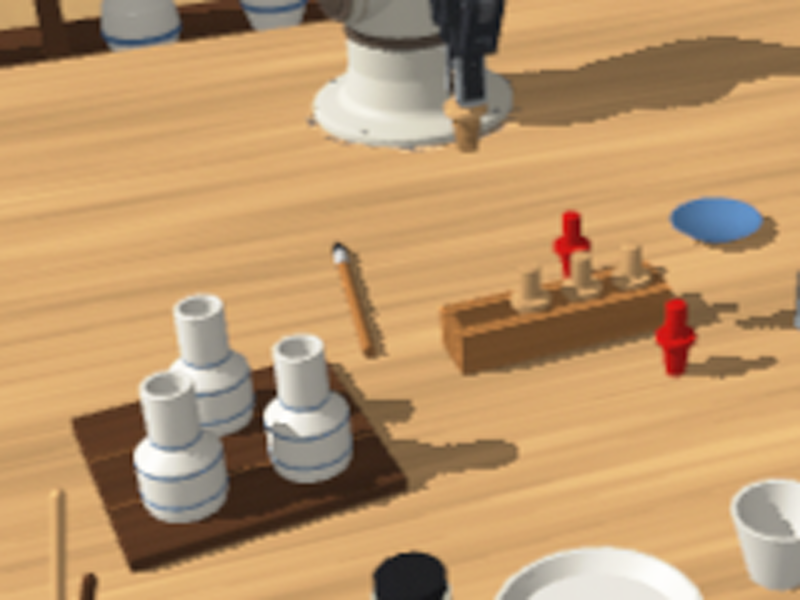

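The stopper is held upright at (465,120) in the crop, with the three bottles on the board and three stoppers left in the rack. Next is the nearest bottle, rim at (0.500, −0.278).

```bash
python3 -m pendant '[[0.172,-0.026,0,0,0,0,0],[0.172,-0.026,0,0,0,0,0],[0.172,-0.026,0,0,0,0,0],[0.173,-0.025,0,0,0,0,0],[0,0,0.08,0,0,0,0],[0,0,0.06,0,0,0,0],[0,0,0,0,0,0,0],[0,0,0,0,0,0,0],[0,0,0,0,0,0,0]]'
python3 - <<'E'
from h import *
plan(.500,-.2777,.115,180)
c=cam('top');W=cloud(c);z=W[...,2]
m=(z>.093)&(z<.115)&(W[...,1]<.1)&(W[...,1]>-.36)&(W[...,0]>.45)&(W[...,0]<.74);comp(W,m,20)
E
```

```text
t: 33.92
eef_pos: [0.5016, -0.2775, 0.171]
ee_rot: [-0.001, 0.707, -0.707, 0.001]
contact_force: [-0.7, -0.5, 0.1]
grip_width: 0.161
gripper_force: 58.7
t 33.92 pos [ 0.5016 -0.2775  0.171 ] yaw -180.0 w 0.161 F [-0.7 -0.5  0.1]
 shift(now axes) [0.0008 0.006  0.1868]  turn [-0.0013  0.      0.    ]  shift(target axes) [0.0008 0.0053 0.1868]
  px [639 250] n 46 c [ 0.6002 -0.3135] mean [ 0.5999 -0.3153  0.1019] size [0.031 0.012] ang 77.4
```

```bash
python3 -m pendant '[[0.001,0.005,0.05,0,0,0,0],[0,0,0.05,0,0,0,0],[0,0,0.04,0,0,0,0],[0,0,0.02,0,0,0,0],[0,0,0.01,0,0,0,0],[0,0,0,0,0,0,0],[0,0,0,0,0,0,0]]';python3 -m pendant '[[0,0,0.01,0,0,0,0],[0,0,0.005,0,0,0,0],[0,0,0,0,0,0,0],[0,0,0,0,0,0,0]]'
```

```text
t: 34.85
eef_pos: [0.5, -0.2779, 0.1197]
ee_rot: [0.001, -0.707, 0.707, -0.001]
contact_force: [0.3, 0.7, 0.6]
grip_width: 0.164
gripper_force: 58.7
t: 35.35
eef_pos: [0.4998, -0.2778, 0.1148]
ee_rot: [0.001, -0.707, 0.707, -0.001]
contact_force: [1.0, 0.2, -0.4]
grip_width: 0.165
gripper_force: 58.7
```

```bash
python3 -m pendant '[[0,0,0.004,0,0,0,0],[0,0,0,0,0,0,0],[0,0,0,0,0,0,0]]';python3 -m pendant '[[0,0,0.004,0,0,0,0],[0,0,0,0,0,0,0],[0,0,0,0,0,0,0]]'
```

```text
t: 35.72
eef_pos: [0.4999, -0.2779, 0.1142]
ee_rot: [0.001, -0.707, 0.707, -0.001]
contact_force: [-0.6, 0.6, 4.3]
grip_width: 0.159
gripper_force: 59.3
t: 36.1
eef_pos: [0.5001, -0.2781, 0.1142]
ee_rot: [-0.001, 0.707, -0.707, 0.002]
contact_force: [-2.6, 2.2, 10.7]
grip_width: 0.159
gripper_force: 59.9
```

```bash
python3 -m pendant '[[0,0,-0.003,0,0,0,0],[0,0,0,0,0,0,0.45],[0,0,0,0,0,0,0.45],[0,0,0,0,0,0,0.45],[0,0,-0.1,0,0,0,0.45],[0,0,-0.15,0,0,0,0.45],[-0.166,0.02,0,0,0,0,0.45],[-0.166,0.02,0,0,0,0,0.45],[-0.166,0.02,0,0,0,0,0.45],[-0.166,0.02,0,0,0,0,0.45],[-0.166,0.02,0,0,0,0,0.45],[0,0,0,0,0,0,0.45]]'
python3 -m pendant '[[0,0,0,0,0,0,0.45],[0,0,0,0,0,0,0.45]]'
python3 - <<'E'
from h import *
plan(.4698,-.030,.0455,180)
c=cam('top');W=cloud(c);z=W[...,2];cv2.imwrite('pics/t5.png',cv2.resize(c['img'],(800,600)))
m=(z>.093)&(z<.14)&(W[...,1]<.1)&(W[...,1]>-.36)&(W[...,0]>.45)&(W[...,0]<.74);comp(W,m,20)
m=(z>.12)&(z<.145)&(W[...,1]<-.15)&(W[...,1]>-.36)&(W[...,0]>.45)&(W[...,0]<.74);comp(W,m,20)
E
```

```text
t: 37.6
eef_pos: [0.4694, -0.0263, 0.1885]
ee_rot: [-0.001, 0.709, -0.706, 0.001]
contact_force: [-0.9, -0.7, -0.4]
grip_width: 0.451
gripper_force: 0.0
t: 37.85
eef_pos: [0.4697, -0.0297, 0.1881]
ee_rot: [0.001, -0.706, 0.708, -0.001]
contact_force: [-0.3, 0.4, -0.6]
grip_width: 0.451
gripper_force: 0.0
t 37.85 pos [ 0.4697 -0.0297  0.1881] yaw 179.87 w 0.451 F [-0.3  0.4 -0.6]
 shift(now axes) [0.0011 0.0007 0.4755]  turn [-0.0008  0.0001 -0.0007]  shift(target axes) [ 0.0009 -0.0005  0.4755]
  px [637 250] n 118 c [ 0.5899 -0.3118] mean [ 0.5894 -0.3116  0.1017] size [0.032 0.033] ang 71.4
  px [571 260] n 113 c [ 0.5762 -0.2242] mean [ 0.5768 -0.224   0.1013] size [0.032 0.033] ang 0.2
  px [612 317] n 221 c [ 0.4995 -0.2769] mean [ 0.4998 -0.2741  0.1142] size [0.032 0.031] ang 25.1
  px [625 325] n 58 c [ 0.4993 -0.2777] mean [ 0.4992 -0.2766  0.1334] size [0.012 0.015] ang 0.0
```

```bash
python3 -m pendant '[[0.001,0,0.12,0,0,0,0.45],[0,0,0.15,0,0,0,0.45],[0,0,0.1,0,0,0,0.45],[0,0,0,0,0,0,0.45],[0,0,0,0,0,0,0.45]]'
python3 -c "
from h import *
plan(.4698,-.030,.0455,180)"
```

```text
t: 38.52
eef_pos: [0.471, -0.0294, 0.0783]
ee_rot: [0.002, -0.707, 0.707, -0.001]
contact_force: [0.1, 0.5, 0.0]
grip_width: 0.446
gripper_force: 0.0
t 38.52 pos [ 0.471  -0.0294  0.0783] yaw 179.94 w 0.446 F [0.1 0.5 0. ]
 shift(now axes) [0.002  0.0045 0.1093]  turn [-0.0015  0.0002 -0.0003]  shift(target axes) [0.0019 0.004  0.1093]
```

Next target after gripping: (0.5768, −0.224).

```bash
python3 -m pendant '[[0.002,0.003,0.06,0,0,0,0.45],[0,0,0.048,0,0,0,0.45],[0,0,0,0,0,0,0.45],[0,0,0,0,0,0,0],[0,0,0,0,0,0,0],[0,0,0,0,0,0,0],[0,0,0,0,0,0,0],[0,0,0,0,0,0,0]]'
python3 -m pendant '[[0,0,-0.05,0,0,0,0],[0,0,-0.1,0,0,0,0],[0,0,-0.17,0,0,0,0],[0,0,-0.17,0,0,0,0],[0,0,-0.07,0,0,0,0],[0,0,0,0,0,0,0],[0,0,0,0,0,0,0]]'
python3 -c "
from h import *
plan(.5768,-.2240,.16,180)"
```

```text
t: 39.52
eef_pos: [0.4702, -0.0295, 0.0463]
ee_rot: [-0.002, 0.707, -0.707, 0.002]
contact_force: [-0.9, -1.2, 6.1]
grip_width: 0.159
gripper_force: 58.5
t: 40.4
eef_pos: [0.4677, -0.0298, 0.2118]
ee_rot: [0.0, -0.707, 0.707, -0.0]
contact_force: [-0.2, 0.8, -1.0]
grip_width: 0.164
gripper_force: 58.7
t 40.4 pos [ 0.4677 -0.0298  0.2118] yaw 179.95 w 0.164 F [-0.2  0.8 -1. ]
 shift(now axes) [ 0.6471 -0.3641  0.1724]  turn [-0.0002  0.0002 -0.0003]  shift(target axes) [ 0.6473 -0.3637  0.1725]
```

```bash
python3 -m pendant '[[0.162,-0.091,0,0,0,0,0],[0.162,-0.091,0,0,0,0,0],[0.162,-0.091,0,0,0,0,0],[0.162,-0.091,0,0,0,0,0],[0,0,0.08,0,0,0,0],[0,0,0.06,0,0,0,0],[0,0,0,0,0,0,0],[0,0,0,0,0,0,0],[0,0,0,0,0,0,0]]'
python3 -c "
from h import *
plan(.5768,-.2240,.115,180)"
```

```text
t: 41.52
eef_pos: [0.5783, -0.2241, 0.172]
ee_rot: [0.002, -0.707, 0.707, -0.001]
contact_force: [-0.5, -0.3, 0.5]
grip_width: 0.162
gripper_force: 58.7
t 41.52 pos [ 0.5783 -0.2241  0.172 ] yaw 180.0 w 0.162 F [-0.5 -0.3  0.5]
 shift(now axes) [-0.0003  0.0059  0.1898]  turn [-0.0014  0.0001 -0.    ]  shift(target axes) [-0.0003  0.0051  0.1898]
```

```bash
python3 -m pendant '[[0,0.005,0.05,0,0,0,0],[0,0,0.05,0,0,0,0],[0,0,0.04,0,0,0,0],[0,0,0.02,0,0,0,0],[0,0,0.01,0,0,0,0],[0,0,0.01,0,0,0,0],[0,0,0,0,0,0,0],[0,0,0,0,0,0,0]]';python3 -m pendant '[[0,0,0.006,0,0,0,0],[0,0,0,0,0,0,0],[0,0,0,0,0,0,0]]';python3 -m pendant '[[0,0,0.004,0,0,0,0],[0,0,0,0,0,0,0],[0,0,0,0,0,0,0]]'
```

```text
t: 42.52
eef_pos: [0.5767, -0.2242, 0.1175]
ee_rot: [0.001, -0.707, 0.707, -0.001]
contact_force: [0.1, -0.8, -0.2]
grip_width: 0.163
gripper_force: 58.7
t: 42.9
eef_pos: [0.5767, -0.2242, 0.1155]
ee_rot: [0.001, -0.707, 0.707, -0.001]
contact_force: [0.9, 0.4, -0.1]
grip_width: 0.162
gripper_force: 58.7
t: 43.28
eef_pos: [0.5769, -0.2243, 0.1154]
ee_rot: [0.001, -0.707, 0.707, -0.001]
contact_force: [-1.6, 1.4, 5.1]
grip_width: 0.164
gripper_force: 59.4
```

Contact is at the expected height (0.0463 + 0.069). Release and fetch the third stopper at (0.4675, 0.012).

```bash
python3 -m pendant '[[0,0,-0.001,0,0,0,0],[0,0,0,0,0,0,0.45],[0,0,0,0,0,0,0.45],[0,0,0,0,0,0,0.45],[0,0,-0.1,0,0,0,0.45],[0,0,-0.15,0,0,0,0.45],[-0.158,0.073,0,0,0,0,0.45],[-0.158,0.073,0,0,0,0,0.45],[-0.158,0.073,0,0,0,0,0.45],[-0.158,0.073,0,0,0,0,0.45],[-0.158,0.073,0,0,0,0,0.45],[0,0,0,0,0,0,0.45]]'
python3 -m pendant '[[0,0,0,0,0,0,0.45],[0,0,0,0,0,0,0.45]]'
python3 - <<'E'
from h import *
plan(.4677,.0122,.0455,180)
c=cam('top');W=cloud(c);z=W[...,2]
m=(z>.093)&(z<.14)&(W[...,1]<.1)&(W[...,1]>-.36)&(W[...,0]>.45)&(W[...,0]<.74);comp(W,m,20)
m=(z>.12)&(z<.145)&(W[...,1]<-.15)&(W[...,1]>-.36)&(W[...,0]>.45)&(W[...,0]<.74);comp(W,m,20)
c=cam('scene');cv2.imwrite('pics/s6.png',cv2.resize(c['img'][180:280,80:320],(800,333),interpolation=cv2.INTER_CUBIC))
E
```

```text
t: 44.78
eef_pos: [0.4657, 0.0151, 0.1895]
ee_rot: [-0.001, 0.709, -0.706, 0.001]
contact_force: [0.5, 0.0, 0.4]
grip_width: 0.447
gripper_force: 0.0
t: 45.02
eef_pos: [0.4673, 0.012, 0.1891]
ee_rot: [0.001, -0.706, 0.708, -0.001]
contact_force: [0.4, -1.2, -0.9]
grip_width: 0.449
gripper_force: 0.0
t 45.02 pos [0.4673 0.012  0.1891] yaw 179.88 w 0.449 F [ 0.4 -1.2 -0.9]
 shift(now axes) [-4.000e-04 -0.000e+00  4.786e-01]  turn [-0.0008  0.0001 -0.0007]  shift(target axes) [-0.0006 -0.0013  0.4786]
  px [635 250] n 121 c [ 0.5897 -0.3114] mean [ 0.5893 -0.3112  0.1013] size [0.032 0.033] ang 39.5
  px [571 260] n 212 c [ 0.5762 -0.2233] mean [ 0.5755 -0.2211  0.1145] size [0.032 0.032] ang 1.0
  px [612 317] n 219 c [ 0.4998 -0.277 ] mean [ 0.4998 -0.2743  0.1143] size [0.031 0.032] ang 16.5
  px [582 265] n 57 c [ 0.5757 -0.2236] mean [ 0.5756 -0.2229  0.1335] size [0.014 0.015] ang 83.6
  px [625 325] n 59 c [ 0.4993 -0.2783] mean [ 0.4993 -0.2766  0.133 ] size [0.015 0.012] ang 89.3
```

View pics/s6.png

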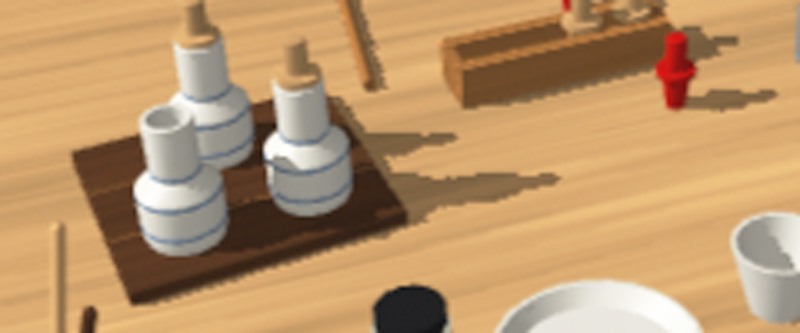

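Two stoppers are seated, at (196,28) and (297,70), with flanges flat on the rims. One open neck is left at (168,118).

```bash
python3 -m pendant '[[0,0,0.12,0,0,0,0.45],[0,0,0.15,0,0,0,0.45],[0,0,0.1,0,0,0,0.45],[0,0,0,0,0,0,0.45],[0,0,0,0,0,0,0.45]]'
python3 -c "
from h import *
plan(.4677,.0122,.0455,180)"
```

```text
t: 45.75
eef_pos: [0.4684, 0.0128, 0.0792]
ee_rot: [0.002, -0.707, 0.707, -0.001]
contact_force: [1.2, 0.7, -0.3]
grip_width: 0.45
gripper_force: 0.0
t 45.75 pos [0.4684 0.0128 0.0792] yaw 179.95 w 0.45 F [ 1.2  0.7 -0.3]
 shift(now axes) [0.002  0.0027 0.1122]  turn [-0.0014  0.0002 -0.0003]  shift(target axes) [0.0019 0.0022 0.1122]
```

```bash
python3 -m pendant '[[0.002,0.002,0.06,0,0,0,0.45],[0,0,0.051,0,0,0,0.45],[0,0,0,0,0,0,0.45],[0,0,0,0,0,0,0],[0,0,0,0,0,0,0],[0,0,0,0,0,0,0],[0,0,0,0,0,0,0],[0,0,0,0,0,0,0]]'
python3 -m pendant '[[0,0,-0.05,0,0,0,0],[0,0,-0.1,0,0,0,0],[0,0,-0.17,0,0,0,0],[0,0,-0.17,0,0,0,0],[0,0,-0.1,0,0,0,0],[0,0,0,0,0,0,0],[0,0,0,0,0,0,0]]'
python3 -c "
from h import *
plan(.5895,-.3117,.16,180)"
```

```text
t: 46.75
eef_pos: [0.4679, 0.0126, 0.0463]
ee_rot: [-0.002, 0.707, -0.707, 0.002]
contact_force: [-1.0, 0.1, 7.0]
grip_width: 0.16
gripper_force: 58.6
t: 47.62
eef_pos: [0.4654, 0.0122, 0.2211]
ee_rot: [0.001, -0.707, 0.707, -0.0]
contact_force: [-0.9, -0.4, -0.8]
grip_width: 0.16
gripper_force: 58.6
t 47.62 pos [0.4654 0.0122 0.2211] yaw 179.95 w 0.16 F [-0.9 -0.4 -0.8]
 shift(now axes) [ 1.0793 -0.4145  0.2033]  turn [-0.0003  0.0002 -0.0003]  shift(target axes) [ 1.0795 -0.4138  0.2035]
```

```bash
python3 -m pendant '[[0.18,-0.069,0,0,0,0,0],[0.18,-0.069,0,0,0,0,0],[0.18,-0.069,0,0,0,0,0],[0.18,-0.069,0,0,0,0,0],[0.18,-0.069,0,0,0,0,0],[0.18,-0.069,0,0,0,0,0],[0,0,0.09,0,0,0,0],[0,0,0.08,0,0,0,0],[0,0,0,0,0,0,0],[0,0,0,0,0,0,0],[0,0,0,0,0,0,0]]'
python3 -c "
from h import *
plan(.5895,-.3117,.1155,180)"
```

```text
t: 49.0
eef_pos: [0.5911, -0.3118, 0.1724]
ee_rot: [-0.002, 0.707, -0.707, 0.002]
contact_force: [-0.3, 0.0, -1.0]
grip_width: 0.159
gripper_force: 58.7
t 49.0 pos [ 0.5911 -0.3118  0.1724] yaw -180.0 w 0.159 F [-0.3  0.  -1. ]
 shift(now axes) [-0.0004  0.0062  0.1897]  turn [-0.0016 -0.0001  0.    ]  shift(target axes) [-0.0003  0.0053  0.1897]
```

```bash
python3 -m pendant '[[0,0.005,0.05,0,0,0,0],[0,0,0.05,0,0,0,0],[0,0,0.04,0,0,0,0],[0,0,0.02,0,0,0,0],[0,0,0.01,0,0,0,0],[0,0,0.01,0,0,0,0],[0,0,0,0,0,0,0],[0,0,0,0,0,0,0]]';python3 -m pendant '[[0,0,0.006,0,0,0,0],[0,0,0,0,0,0,0],[0,0,0,0,0,0,0]]';python3 -m pendant '[[0,0,0.004,0,0,0,0],[0,0,0,0,0,0,0],[0,0,0,0,0,0,0]]'
```

```text
t: 50.0
eef_pos: [0.5892, -0.3118, 0.1174]
ee_rot: [0.001, -0.707, 0.707, -0.001]
contact_force: [0.2, 0.3, -0.4]
grip_width: 0.158
gripper_force: 58.7
t: 50.38
eef_pos: [0.5893, -0.3118, 0.1155]
ee_rot: [0.001, -0.707, 0.707, -0.001]
contact_force: [0.4, 0.4, -0.5]
grip_width: 0.164
gripper_force: 58.8
t: 50.75
eef_pos: [0.5894, -0.312, 0.1154]
ee_rot: [0.001, -0.707, 0.707, -0.002]
contact_force: [-0.9, 0.8, 4.9]
grip_width: 0.161
gripper_force: 59.5
```

Seated. Release, retreat and take a final look.

```bash
python3 -m pendant '[[0,0,-0.001,0,0,0,0],[0,0,0,0,0,0,0.45],[0,0,0,0,0,0,0.45],[0,0,0,0,0,0,0.45],[0,0,-0.1,0,0,0,0.45],[0,0,-0.15,0,0,0,0.45],[-0.16,0.05,-0.05,0,0,0,0.45],[-0.16,0.05,0,0,0,0,0.45],[-0.16,0.05,0,0,0,0,0.45],[-0.16,0.05,0,0,0,0,0.45],[-0.16,0.05,0,0,0,0,0.45],[-0.16,0.05,0,0,0,0,0.45]]'
python3 -m pendant '[[0,0,0,0,0,0,0.45],[0,0,0,0,0,0,0.45],[0,0,0,0,0,0,0.45],[0,0,0,0,0,0,0.45]]'
python3 - <<'E'
from h import *
c=cam('top');W=cloud(c);z=W[...,2]
m=(z>.12)&(z<.145)&(W[...,1]<-.15)&(W[...,1]>-.36)&(W[...,0]>.45)&(W[...,0]<.74);comp(W,m,20)
m=(z>.093)&(z<.14)&(W[...,1]<-.15)&(W[...,1]>-.36)&(W[...,0]>.45)&(W[...,0]<.74);comp(W,m,20)
c=cam('scene');cv2.imwrite('pics/s7.png',cv2.resize(c['img'][150:300,80:420],(800,353),interpolation=cv2.INTER_CUBIC))
E
```

```text
t: 52.25
eef_pos: [0.4983, -0.0224, 0.2043]
ee_rot: [0.001, -0.707, 0.707, -0.001]
contact_force: [1.0, -0.1, -0.5]
grip_width: 0.454
gripper_force: 0.0
t: 52.75
eef_pos: [0.4992, -0.0247, 0.2041]
ee_rot: [0.001, -0.706, 0.708, -0.001]
contact_force: [-1.0, -0.9, 0.3]
grip_width: 0.45
gripper_force: 0.0
  px [648 256] n 61 c [ 0.5883 -0.3106] mean [ 0.5882 -0.3099  0.1332] size [0.014 0.014] ang 80.7
  px [582 265] n 59 c [ 0.5762 -0.2237] mean [ 0.5756 -0.2227  0.1331] size [0.015 0.015] ang 30.1
  px [625 325] n 56 c [ 0.4993 -0.2777] mean [ 0.4993 -0.2767  0.1341] size [0.012 0.015] ang 0.2
  px [635 250] n 221 c [ 0.5891 -0.3103] mean [ 0.5881 -0.3073  0.1141] size [0.033 0.029] ang 16.9
  px [571 260] n 211 c [ 0.5762 -0.2233] mean [ 0.5756 -0.221   0.1146] size [0.032 0.032] ang 89.9
  px [612 317] n 219 c [ 0.5005 -0.2776] mean [ 0.4998 -0.2742  0.1142] size [0.031 0.032] ang 0.9
```

View pics/s7.png

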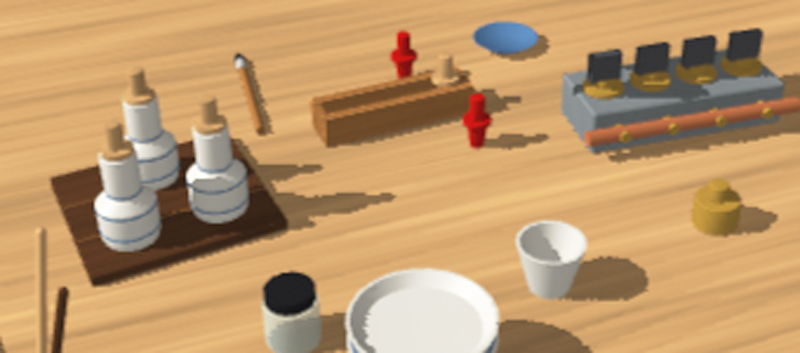

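All three bottles are on the board with stoppers home at (137,85), (209,115) and (116,140). The spare is in the rack at (446,68), and the four levers are in line.

```bash
python3 -c "
from rig import env
print(env.job_done())"
```

```text
the job is handed in; nothing more can be done
None
```

I've handed the job in, with no verdict returned: the open valve is shut in line with the others, all three bottles stand stoppered on the board, the spare stopper is in the rack and no bystander was knocked.

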